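# Offer up the pump cover on the chocolate warmer

## Task

On the counter of the chocolate-drink bar, first swing the white door of the chocolate warmer (it has an upright bar handle) wide open, about a quarter turn or more, and leave it open. Then pick up the T-shaped cover plate with three holes (not the rectangular four-holed one) and hold it level about 15 mm above the pump's mounting pad in the bay, turned so that each of its holes stands right over its threaded hole, ready for the screws. Finish while still holding it there, still and touching nothing but the gripper, and leave everything else where it is.

Things in the scene. Friction and masses are not known exactly. Their poses are not given: they have to be found in the camera images.
- warmer_door (a joint): rad, 0 = shut, opens to 1.9; starts at 0 to 0.12. White L-shaped door: front panel 218 mm wide, 12 mm thick, up to 137 mm, plus a top leaf (137 to 143 mm above the counter) reaching 100 mm back over the bay. Upright hinge at the front edge on the robot's right; the left end swings towards the robot (anticlockwise from above). Light (friction 0.06 N m), stays where left.
- door_handle (a point): grip point, 115 mm above the counter, on the axis of an upright round steel bar 12 mm thick, from 30 to 143 mm, its axis 45 mm off the panel's outer face, 165 mm along the door from the hinge. Two 8 mm stalks at 45 and 80 mm; take it above them, from above. Axes: x square to the panel, into the warmer when shut; y from hinge to free end; z up.
- door_hinge (a point): point on the door's upright hinge axis, 115 mm above the counter. Axes as door_handle.
- warmer: fixed steel chocolate warmer, 320 deep x 220 wide x 143 mm high (lidded pans with knobs at the rear, up to 170 mm). Origin: on the counter under the middle of its front edge (back face of the shut door); x back into the machine, y to the robot's left, z up. The front 130 mm is the pump bay, open on top once the door is open, side walls up to 137 mm.
- seat: the pump's mounting pad in the bay: flat, level, aluminium, same T outline as the cover, 115 mm above the counter, three 8 mm threaded holes. Origin: top face, mid-length, 60 mm behind the warmer's front, mid-width. x along its 100 mm length, along the warmer's +y, towards the single hole; z up. Holes at (x, y) = (-36, 19), (-36, -19), (36, 0) mm.
- cover: pump cover, loose, flat on the counter, 0.2 kg: T-shaped aluminium plate 6 mm thick, 100 mm long: body 72 x 64 with two 14 mm holes, tongue 28 x 34 with one. Upright grip rib 40 mm long (x), 14 thick (y), 6 to 46 mm above the underside, centred on the origin. Origin: underside, mid-length; x along the length to the tongue; z up. Holes at (x, y) = (-36, 19), (-36, -19), (36, 0) mm.
- cover_hole0 (a point): centre of the cover's hole (pair, +y side) on its underside
- seat_hole0 (a point): centre of the matching threaded hole's mouth in the seat (pair, +y side)
- cover_hole1 (a point): centre of the cover's hole (pair, -y side) on its underside
- seat_hole1 (a point): centre of the matching threaded hole's mouth in the seat (pair, -y side)
- cover_hole2 (a point): centre of the cover's hole (single) on its underside
- seat_hole2 (a point): centre of the matching threaded hole's mouth in the seat (single)
- dish: small round steel dish, 90 mm across, 30 mm high, with a few screws in it; leave it alone. Origin: centre of its underside
- paper_cup: brown paper cup, 84 mm across, 100 mm high; leave it alone. Origin: centre of its underside
- pitcher: glass mug-like pitcher, 80 mm across, 90 mm high; leave it alone. Origin: centre of its underside
- steel_cup: steel cup, 80 mm across, 110 mm high; leave it alone. Origin: centre of its underside
- screwdriver: screwdriver lying flat, 190 mm long; leave it alone. Origin: under its middle
- spare_cover: the wrong plate: aluminium rectangle 100 x 64 x 6 mm, same grip rib, FOUR holes, one near each corner; leave it alone. Origin: centre of its underside
Things that resemble listed ones, but are neither listed nor needed, are in the scene too. Leave any orange look-alike of the cover alone.

How it is judged (in metres and radians):
On the way, in this order (a step that is already met when the one before it is completed fails the run):
1. the warmer's door is swung wide open (value of joint warmer_door above 1.35 rad), for 0.2 s.
2. the three-holed cover is lifted off the counter by the gripper (height (world z) of cover above 0.04 m and contact force between the fingers and cover above 0.5 N), for 0.2 s.
At the end, for the whole second after the job is handed in: The door stands open by at least 1.35 rad (77 degrees); the cover is held by the gripper, at rest, level within 0.1 rad, its underside 5 to 25 mm above the mounting pad, each of its three holes within 5 mm (horizontally) of its threaded hole, and it touches no part of the warmer (value of joint warmer_door above 1.35 rad and horizontal distance between cover_hole0 and seat_hole0 below 0.005 m and horizontal distance between cover_hole1 and seat_hole1 below 0.005 m and horizontal distance between cover_hole2 and seat_hole2 below 0.005 m and z of cover in the frame of seat between 0.005 and 0.025 m and angle between cover's own z axis and vertical below 0.1 rad and contact force between the fingers and cover above 0.5 N and contact force between cover and warmer below 0.1 N and linear speed of cover below 0.02 m/s and angular speed of cover below 0.15 rad/s); the arm keeps its last pose, push and grip.
It fails at once if one of the other things on the counter is moved by more than 40 mm (distance of any of dish, paper_cup, pitcher, steel_cup, screwdriver, spare_cover from where it was at the start of the episode above 0.04 m).
It also fails if it takes over 54 s, if anything falls off the work surface, if the arm or the gripper's body presses on something with over 40 N, if the wrist force passes 120 N, or if a joint passes its speed limit or range.

## Robot

A 7-joint arm with a two-finger parallel gripper is mounted at the origin on the work surface. World frame = base frame: x ahead of the robot, y to its left, z up, the work surface at z = 0. Lengths are in mm, angles in rad, forces in N, time in s.
With the tool pointing down it reaches from about 425 to 975 mm from the base axis. Payload 16.7 kg.
Tool frame: the origin (TCP) lies on the centre line of the jaws, within the pads' length; the fingertips stand 11 mm ahead of it and the grasp point (between the pads) lies 8 mm behind it (ctrl.tcp_to_tips is the distance from the TCP to the fingertips, in mm); y points along the fingers, z is the direction in which the jaws open and shut, and the axes are right-handed (so a half turn about y gives the same grasp; the last joint's range is limited). The gripper opens to 85 mm and grips with 20 to 120 N. Pads are 22 mm wide; open, the fingers measure 114 mm over their backs; the gripper's body (76 mm by 85 mm) begins 54 mm behind the grasp point. The pads swing forward as they close: fully open they stand 13 mm farther back than shut.
Start: joints at [-1.438, 0.426, 0.074, 1.606, -0.034, 1.111, -0.067], TCP at [187.714, 648.337, 242.302] pointing down, gripper open.
Joint ranges: [-2.85, 2.85], [-0.5, 2.14], [-1.23, 1.37], [0.21, 2.46], [-1.02, 4.16], [0.16, 2.05], [-2.73, 2.73]. Speed limits (rad/s): [1.89, 1.89, 2.39, 2.39, 3.01, 3.01, 3.01].

## Interface

Orientations are given as a unit quaternion [x, y, z, w].
In Python, from plant import telemetry, grab_frame, order, ctrl gives the robot as it stands.
- The arm moves only by the shell command python3 -m creep 'ROWS'. ROWS is JSON, a list of rows, each a list of 5 numbers: the shift along the tool's x, y, z in m, then the turn about the tool's y in degrees, then the opening, from 0 (shut) to 1 (fully open). A call has 1 to 12 rows; each row is the pose to reach, as a shift and turn from the pose measured when the call began, along the tool's axes at that moment; what a row does not reach only later rows make up. A row lasts 1/10 s, in which the tool goes at most 50 mm and 8.59 degrees, less where a joint would pass 70% of its speed; a pose out of reach is approached as far as the arm can. A call with a gripper value outside its range is refused whole. The fingers move at their own pace and stop on an object; the grip force is fixed at half the most. Time passes only in rows, so rows that repeat a pose let the fingers close. It gives the time, the measured TCP pose, the force and the opening at its end, in the units of the state.
- telemetry.get_state(): the state, without advancing time (a new reading comes with each control period).
- grab_frame(name): name is "side" or "top"; returns a dict with "frame" (480x640x3 uint8, blue, green, red), "mtx" (3x3 intrinsics, pixels), "rvec" (rotation vector, rad) and "tvec" (3), from world to camera coordinates, as OpenCV has them. Camera axes: x right, y down, z forward; pixel columns grow to the right and rows downward; lengths in mm; the calibration is good to about 2 mm. A picture is of the moment at which its call begins. There is no depth.
- order.job_done(): hands the job in, once; it reports no verdict.
The state is a dict: "time": time; "joint_positions": joint angles; "qvel": joint speeds; "effort": joint torques, N m; "ee_pos": TCP position; "eef_rot": TCP orientation; "force": force on the tool from outside, world axes, zero at the start; "moment": the same for the moment, N m; "opening": opening from 0.0 (shut) to 1.0 (fully open).
Only numpy, scipy, OpenCV 4.12 (cv2) and the standard library are available. Lean on these libraries where they do the work, as an engineer would, in place of code of your own. Each camera call takes 0.05 s, during which the arm holds its last target.

## Working session

There is one attempt and no reset: what is moved stays moved. The work goes in short steps, Python scripts to look and compute and a shell command to move; the robot and the scene stay as the last step left them, time stands still between calls to the robot, and variables do not carry over. Pictures are saved under pics/ and viewed, and the job is handed in when it is done.

```bash
ls; mkdir -p pics; python3 - <<'E'
from plant import telemetry, grab_frame, order, ctrl
import cv2
s=telemetry.get_state();print(s['time'],s['ee_pos'],s['eef_rot'],s['opening'],ctrl.tcp_to_tips)
for n in ("side","top"):
    f=grab_frame(n);cv2.imwrite(f"pics/{n}0.png",f["frame"]);print(n,f["mtx"],f["rvec"],f["tvec"])
E
```

```text
pics
0.0 [187.59940572 647.99982942 241.63825062] [ 0.70054693 -0.09931412  0.09926744 -0.69965468] 1.0025032377240453 11.0
side [[606.45977415   0.         320.74243469]
 [  0.         606.45977415 245.69692931]
 [  0.           0.           1.        ]] [ 2.34699262 -0.75364832  0.28939636] [-335.27122638  395.83036187 1171.80977678]
top [[521.36067354   0.         316.05680756]
 [  0.         521.36067354 241.30511924]
 [  0.           0.           1.        ]] [ 2.12412624 -2.15761389  0.15423827] [ 157.95928746  519.15227829 1175.27161069]
```

View pics/side0.png

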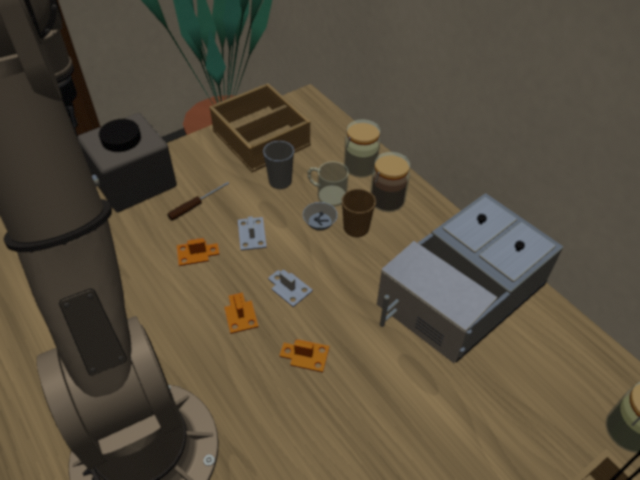

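View pics/top0.png

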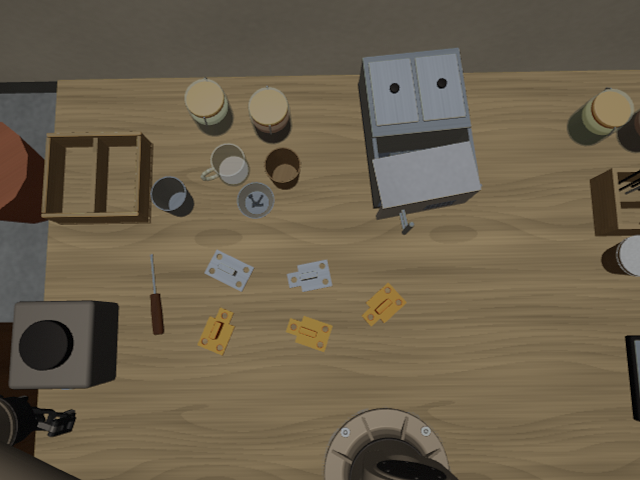

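The top view shows the door slightly ajar with its handle near (405,222), and the grey T cover near (312,276). The spare cover is at (230,270), and there are orange look-alikes at (217,333), (312,333) and (385,305). I'll enlarge these areas next.

```bash
cat > h.py <<'E'
import numpy as np, cv2
from plant import telemetry, grab_frame
def px2w(f,uv,z):
    K=f["mtx"];R,_=cv2.Rodrigues(np.array(f["rvec"],float));t=np.array(f["tvec"],float).ravel()
    uv=np.array(uv,float).reshape(-1,2); c=-R.T@t
    z=np.broadcast_to(z,len(uv));out=[]
    for p,zz in zip(uv,z):
        d=R.T@np.linalg.inv(K)@np.array([p[0],p[1],1]); out.append(c+d*(zz-c[2])/d[2])
    return np.array(out)
def w2px(f,P):
    return cv2.projectPoints(np.array(P,float).reshape(-1,3),np.array(f["rvec"],float),np.array(f["tvec"],float),f["mtx"],None)[0].reshape(-1,2)
def crop(f,x0,y0,w,h,s,name):
    cv2.imwrite(name,cv2.resize(f["frame"][y0:y0+h,x0:x0+w],None,fx=s,fy=s,interpolation=cv2.INTER_CUBIC))
E
python3 - <<'E'
from h import *
import pickle
f=grab_frame("top");g=grab_frame("side");pickle.dump((f,g),open("f0.pkl","wb"))
crop(f,350,40,140,200,3,"pics/c1.png"); crop(f,280,250,60,50,10,"pics/c2.png"); crop(g,360,180,210,180,3.5,"pics/c3.png")
crop(g,260,260,60,50,10,"pics/c4.png")
E
```

```text
(no output)
```

View pics/c1.png

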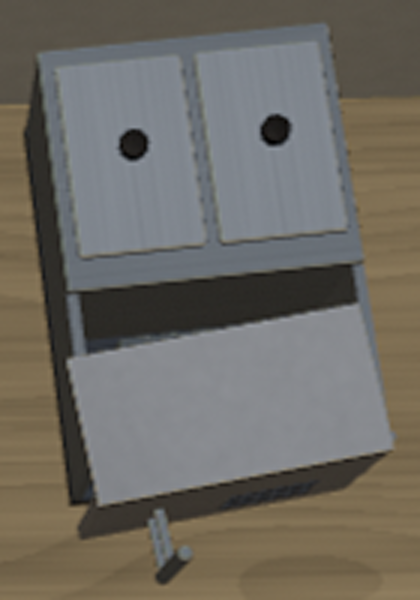

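View pics/c2.png

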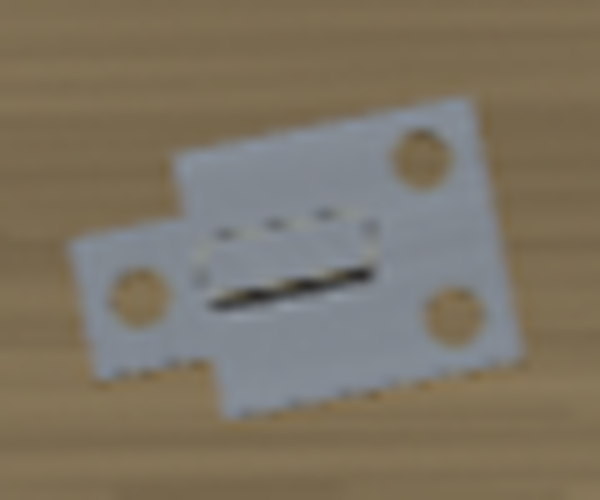

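View pics/c3.png

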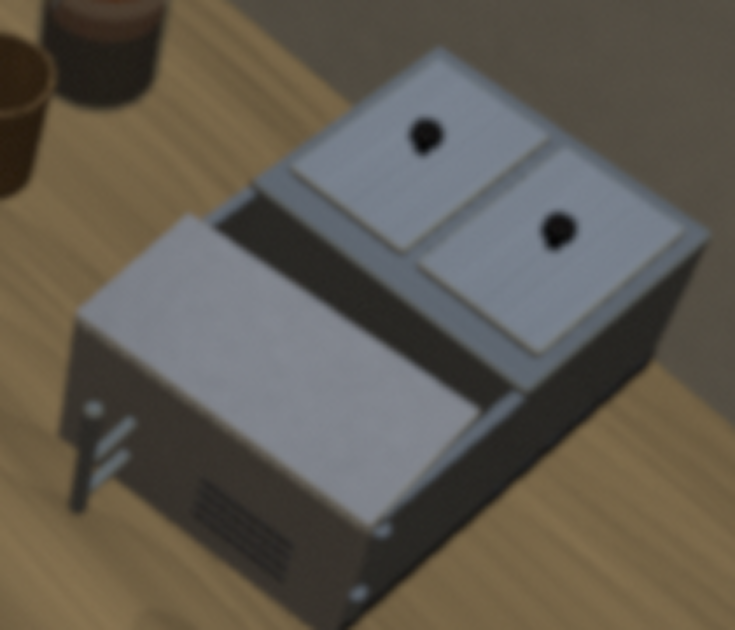

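View pics/c4.png

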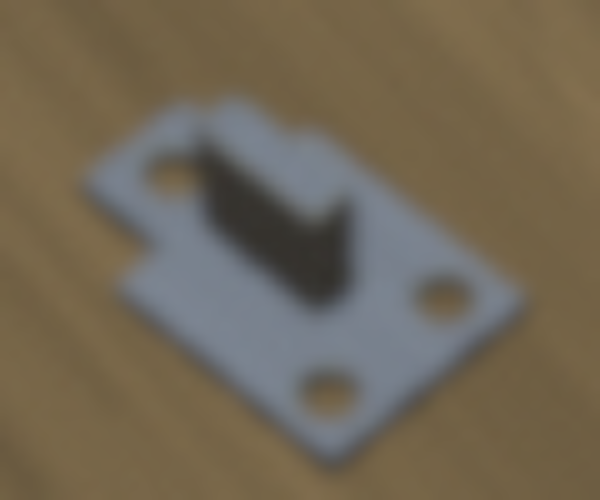

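```bash
cat > fit.py <<'E'
from h import *
import pickle
from scipy.optimize import least_squares
f,g=pickle.load(open("f0.pkl","rb"))
def full(pts,x0,y0,s): return (np.array(pts,float)+.5)/s-.5+[x0,y0]
def T(p,P):
    c,s=np.cos(p[2]),np.sin(p[2]);P=np.array(P,float)
    return np.c_[p[0]+c*P[:,0]-s*P[:,1],p[1]+s*P[:,0]+c*P[:,1],P[:,2]]
# warmer
Pw=[[320,110,143],[320,-110,143],[130,-110,143],[130,110,143]]
ut=full([(38,52),(327,25),(362,262),(68,291)],350,40,3)
us=full([(438,48),(710,235),(527,390),(255,185)],360,180,3.5)
r=least_squares(lambda p:np.r_[(w2px(f,T(p,Pw))-ut).ravel(),(w2px(g,T(p,Pw))-us).ravel()],[600,-150,0])
print("warmer",r.x,r.fun.round(1))
for F,u in((f,ut),(g,us)):
    q=least_squares(lambda p:(w2px(F,T(p,Pw))-u).ravel(),[600,-150,0]);print("  each",q.x.round(3),q.fun.round(1))
w=r.x
# hole points of cover, top z=6
Pc=[[-36,19,6],[-36,-19,6],[36,0,6]]
hs=full([(328,391),(443,298),(172,175)],260,260,10)  # order tbd
ht=full([(455,317),(421,158),(138,297)],280,250,10)
for name,F,u in(("top",f,ht),("side",g,hs)):
    W=px2w(F,u,6);print(name,W.round(1),np.linalg.norm(W[0]-W[1]),np.linalg.norm((W[0]+W[1])/2-W[2]))
for perm in([0,1,2],[1,0,2]):
    r=least_squares(lambda p:np.r_[(w2px(f,T(p,Pc))-ht[perm]).ravel(),(w2px(g,T(p,Pc))-hs[perm]).ravel()],[400,20,1.6])
    print("cover",perm,r.x,r.fun.round(1))
# door: leaf corners in door frame: hinge at origin
ld=full([(98,505),(392,450),(357,305),(68,357)],350,40,3)
W=px2w(f,ld,143);print("leaf",W.round(1),[np.linalg.norm(W[i]-W[(i+1)%4]).round(1) for i in range(4)])
print("leaf in warmer",[np.round([np.cos(w[2])*d[0]+np.sin(w[2])*d[1],-np.sin(w[2])*d[0]+np.cos(w[2])*d[1]],1) for d in W[:,:2]-w[:2]])
ls=full([(78,315),(368,527),(480,410),(188,215)],360,180,3.5)
W2=px2w(g,ls,143);print("leaf side",W2.round(1))
hb=full([(181,555)],350,40,3);print("handle top",px2w(f,hb,143),px2w(g,full([(92,409)],360,180,3.5),143))
E
python3 fit.py
```

```text
warmer [ 6.12638708e+02 -9.84500892e+01  8.88797842e-02] [-0.2  0.6  0.6 -0.2  1.5  1.1 -0.1  1.6  0.8 -2.   1.8 -1.2  0.3  0.2
 -1.3 -2.2]
  each [ 6.14441e+02 -9.64200e+01  8.40000e-02] [-0.5 -0.4  0.4 -0.8  0.8  0.5 -0.8  0.6]
  each [ 6.09615e+02 -1.01710e+02  9.50000e-02] [-0.  -1.   1.5 -0.4  0.3  1.5 -1.8 -0.8]
top [[430.6 130.1   6. ]
 [468.6 137.6   6. ]
 [436.6 205.2   6. ]] 38.6417586098601 72.49253454182073
side [[426.5 129.8   6. ]
 [463.2 136.1   6. ]
 [431.4 202.8   6. ]] 37.2158864235656 71.09757227092543
cover [0, 1, 2] [440.78772439 169.04843092   1.75495572] [-0.   0.8  0.2  1.   0.3  1.   0.7 -0.6  0.7 -0.9  0.6 -1. ]
cover [1, 0, 2] [440.33493204 169.01192881   1.81010757] [  3.7  16.   -3.8 -15.4   0.5   2.  -10.    8.6  12.4 -10.8  -0.1  -0.4]
leaf [[ 576.     5.9  143. ]
 [ 612.8 -206.6  143. ]
 [ 721.7 -187.9  143. ]
 [ 686.1   23.9  143. ]] [np.float64(215.7), np.float64(110.5), np.float64(214.8), np.float64(111.6)]
leaf in warmer [array([-27.3, 107.2]), array([  -9.4, -107.7]), array([100.7, -98.7]), array([ 84. , 115.4])]
leaf side [[ 5.715e+02  5.000e-01  1.430e+02]
 [ 6.084e+02 -2.093e+02  1.430e+02]
 [ 7.186e+02 -1.897e+02  1.430e+02]
 [ 6.787e+02  2.190e+01  1.430e+02]]
handle top [[538.64443539 -51.91585835 143.        ]] [[533.98905812 -57.72036912 143.        ]]
```

```bash
cat > go.py <<'E'
import sys
from h import *
from scipy.spatial.transform import Rotation as Ro
def go(tx,ty,tz,yaw=None):
    """target TCP and world heading (deg) of tool z; prints shift in tool axes, turn about tool y"""
    s=telemetry.get_state();R=Ro.from_quat(s["eef_rot"]).as_matrix();p=np.array(s["ee_pos"])
    d=R.T@(np.array([tx,ty,tz])-p)/1000
    h=np.degrees(np.arctan2(R[1,2],R[0,2]))
    print("t",round(s["time"],2),"p",p.round(1),"heading z",h.round(2),"open",round(s["opening"],3),"F",np.array(s["force"]).round(1),"q",np.round(s["joint_positions"],2),"tilt",np.round(R[:,1],3))
    if yaw is not None:
        # turn about tool y (which points down): +turn -> heading decreases
        t=(h-yaw+90)%180-90; print("shift",d.round(4),"turn",t.round(2), "n", np.ceil(np.linalg.norm(d)/.05))
if __name__=="__main__": go(*map(float,sys.argv[1:]))
E
python3 go.py 536 -55 240 10
python3 - <<'E'
from h import *;import pickle
f,g=pickle.load(open("f0.pkl","rb"))
print(px2w(f,[(118,300),(118,390),(57,420)],[150,150,240]).round())
E
```

```text
t 0.2 p [187.7 648.1 241.9] heading z 73.85 open 1.005 F [-1.2 -0.1  0.3] q [-1.44  0.43  0.07  1.61 -0.03  1.11 -0.07] tilt [-0.    -0.001 -1.   ]
shift [ 0.5301  0.0024 -0.5785] turn 63.85 n 16.0
[[388. 564. 150.]
 [206. 557. 150.]
 [164. 634. 240.]]
```

```bash
python3 go.py 400 350 250 45
```

```text
t 0.2 p [187.7 648.1 241.9] heading z 73.85 open 1.005 F [-1.2 -0.1  0.3] q [-1.44  0.43  0.07  1.61 -0.03  1.11 -0.07] tilt [-0.    -0.001 -1.   ]
shift [ 0.2869 -0.0079 -0.2273] turn 28.85 n 8.0
```

```bash
python3 -m creep '[[0.287,-0.008,-0.227,29,0.45],[0.287,-0.008,-0.227,29,0.45],[0.287,-0.008,-0.227,29,0.45],[0.287,-0.008,-0.227,29,0.45],[0.287,-0.008,-0.227,29,0.45],[0.287,-0.008,-0.227,29,0.45],[0.287,-0.008,-0.227,29,0.45],[0.287,-0.008,-0.227,29,0.45],[0.287,-0.008,-0.227,29,0.45],[0.287,-0.008,-0.227,29,0.45]]'; python3 go.py 536 -55 220 10
```

```text
time: 1.2
ee_pos: [400.0, 350.6, 250.1]
eef_rot: [0.653, -0.272, 0.271, -0.653]
force: [-0.5, -0.1, 0.0]
opening: 0.449
t 1.2 p [400.  350.6 250.1] heading z 44.84 open 0.449 F [-0.5 -0.1  0. ] q [-1.12  0.19  0.31  1.93 -0.07  1.03  0.01] tilt [-0. -0. -1.]
shift [ 0.3835  0.0303 -0.1895] turn 34.84 n 9.0
```

```bash
python3 -m creep '[[0.383,0.03,-0.19,35,0.45],[0.383,0.03,-0.19,35,0.45],[0.383,0.03,-0.19,35,0.45],[0.383,0.03,-0.19,35,0.45],[0.383,0.03,-0.19,35,0.45],[0.383,0.03,-0.19,35,0.45],[0.383,0.03,-0.19,35,0.45],[0.383,0.03,-0.19,35,0.45],[0.383,0.03,-0.19,35,0.45],[0.383,0.03,-0.19,35,0.45],[0.383,0.03,-0.19,35,0.45]]'; python3 go.py 536 -55 107 10
python3 - <<'E'
from h import *
f=grab_frame("top");g=grab_frame("side")
crop(f,340,140,160,120,5,"pics/d1.png"); crop(g,320,170,200,180,3.3,"pics/d2.png")
s=telemetry.get_state();P=np.array(s["ee_pos"]);print(w2px(f,P),w2px(g,P))
E
```

```text
time: 2.3
ee_pos: [535.5, -54.1, 219.9]
eef_rot: [0.542, -0.455, 0.455, -0.541]
force: [0.2, 0.3, 0.7]
opening: 0.451
t 2.3 p [535.5 -54.1 219.9] heading z 9.87 open 0.451 F [0.2 0.3 0.7] q [-0.57  0.26  0.65  1.97 -0.19  0.98  0.35] tilt [-0.001 -0.001 -1.   ]
shift [0.0009 0.1129 0.0005] turn -0.13 n 3.0
[[417.30456318 219.29643038]] [[388.65322992 271.70089917]]
```

View pics/d1.png

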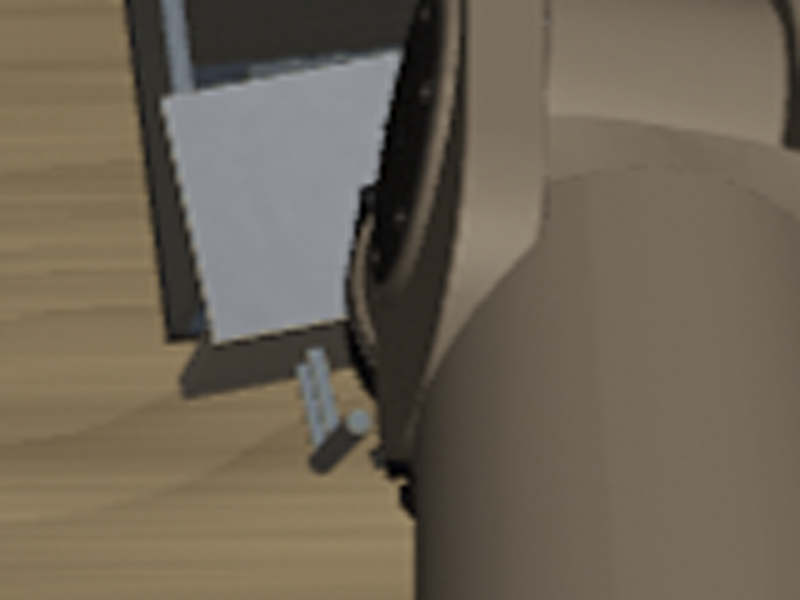

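View pics/d2.png

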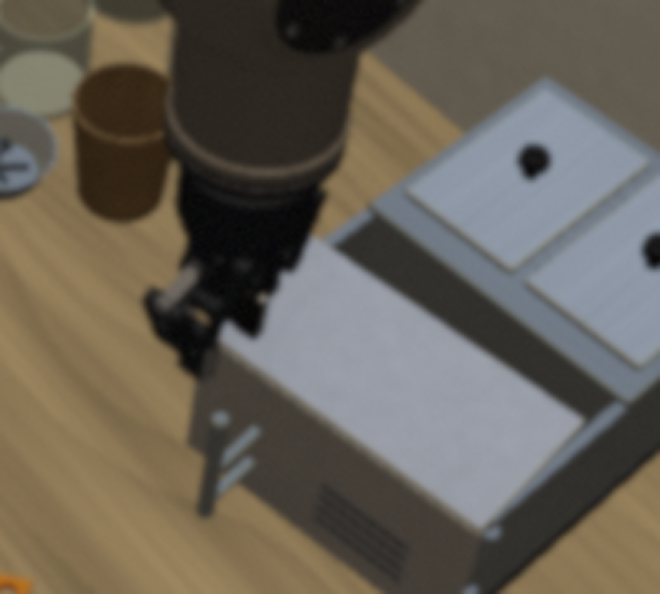

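Above the handle: the side view shows the bar top at crop (220,418), under the jaws. The jaws straddle it, so I'm descending.

```bash
python3 -m creep '[[0.001,0.04,0,0,0.45],[0.001,0.08,0,0,0.45],[0.001,0.113,0,0,0.45],[0.001,0.113,0,0,0.45]]'; python3 go.py 536 -55 107 10
python3 - <<'E'
from h import *
g=grab_frame("side")
crop(g,320,190,160,140,4,"pics/d3.png")
E
```

```text
time: 2.8
ee_pos: [533.5, -52.2, 104.0]
eef_rot: [0.544, -0.455, 0.452, -0.541]
force: [-0.3, 0.4, 0.2]
opening: 0.45
t 2.8 p [533.5 -52.2 104. ] heading z 10.13 open 0.45 F [-0.3  0.4  0.2] q [-0.48  0.43  0.57  2.06 -0.34  0.75  0.48] tilt [-0.006 -0.    -1.   ]
shift [ 0.0032 -0.003   0.0019] turn 0.13 n 1.0
```

View pics/d3.png

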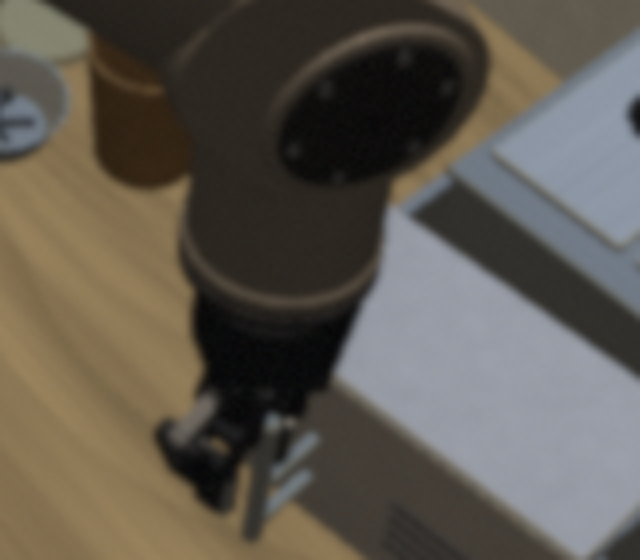

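```bash
python3 - <<'E'
from h import *
from scipy.spatial.transform import Rotation as Ro
g=grab_frame("side");f=grab_frame("top")
R=cv2.Rodrigues(g["rvec"])[0];print("cam",(-R.T@g["tvec"]).round())
s=telemetry.get_state();p=np.array(s["ee_pos"]);Rt=Ro.from_quat(s["eef_rot"]).as_matrix()
im=cv2.resize(g["frame"][190:330,320:480],None,fx=4,fy=4,interpolation=cv2.INTER_CUBIC)
for o,c in [((0,11,0),(0,0,255)),((0,-8,0),(0,255,0)),((0,11,-19),(255,0,0)),((0,11,19),(255,0,0)),((0,-37,0),(0,255,255)),((11,-37,0),(255,255,0))]:
    q=(w2px(g,p+Rt@np.array(o))[0]-[320,190]+.5)*4
    cv2.circle(im,tuple(int(v) for v in q),3,c,-1)
cv2.imwrite("pics/d4.png",im); print(Rt.round(2))
E
```

```text
cam [  -2. -554. 1156.]
[[ 0.17  0.    0.98]
 [-0.98  0.    0.17]
 [-0.   -1.    0.  ]]
```

View pics/d4.png

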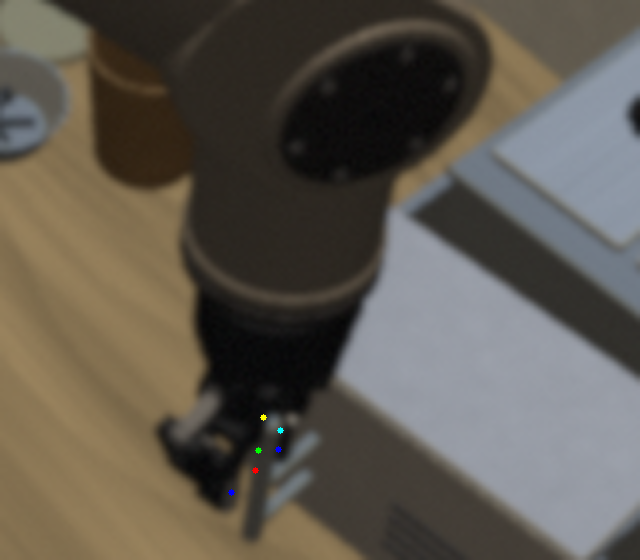

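```bash
python3 -m creep '[[0.003,-0.003,0.002,0,0.25],[0.003,-0.003,0.002,0,0.25],[0.003,-0.003,0.002,0,0.25]]'; python3 -m creep '[[0.009,0,-0.021,-7.5,0.25],[0.02,0,-0.041,-15,0.25],[0.034,0,-0.059,-22.5,0.25],[0.051,0,-0.075,-30,0.25],[0.069,0,-0.089,-37.5,0.25],[0.089,0,-0.1,-45,0.25],[0.089,0,-0.1,-45,0.25]]'; python3 go.py 536 -55 107 10
python3 - <<'E'
from h import *
g=grab_frame("side")
crop(g,320,190,200,180,4,"pics/d5.png")
E
```

```text
time: 3.25
ee_pos: [539.2, -55.9, 112.4]
eef_rot: [-0.541, 0.454, -0.455, 0.542]
force: [0.5, -0.5, 0.3]
opening: 0.254
time: 3.95
ee_pos: [455.2, -163.6, 112.7]
eef_rot: [-0.674, 0.211, -0.213, 0.675]
force: [-1.8, -1.8, 1.7]
opening: 0.248
t 3.95 p [ 455.2 -163.6  112.7] heading z 55.12 open 0.248 F [-1.8 -1.8  1.7] q [-0.15  0.31  0.43  2.17 -0.2   0.7   1.37] tilt [ 0.003  0.    -1.   ]
shift [0.0041 0.0059 0.1353] turn 45.12 n 3.0
```

View pics/d5.png

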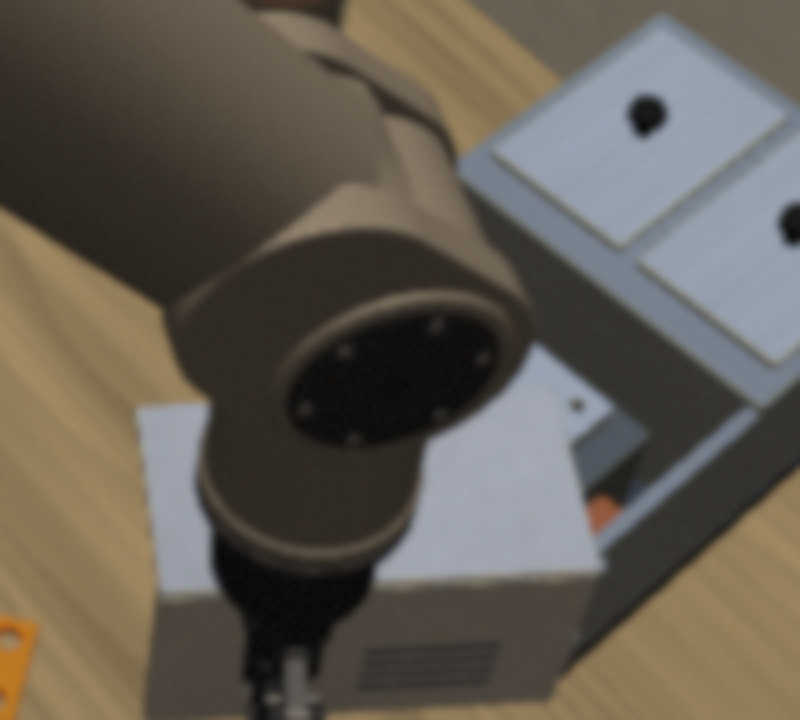

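```bash
python3 -m creep '[[0.009,0.003,-0.021,-7.5,0.25],[0.02,0.003,-0.041,-15,0.25],[0.034,0.003,-0.059,-22.5,0.25],[0.051,0.003,-0.075,-30,0.25],[0.069,0.003,-0.089,-37.5,0.25],[0.089,0.003,-0.1,-45,0.25],[0.089,0.003,-0.1,-45,0.25]]'; python3 go.py 536 -55 107 10
python3 - <<'E'
from h import *
g=grab_frame("side");f=grab_frame("top");cv2.imwrite("pics/e2.png",f["frame"]);
cv2.imwrite("pics/e1.png",g["frame"])
E
```

```text
time: 4.7
ee_pos: [472.5, -297.2, 109.8]
eef_rot: [0.705, 0.063, -0.06, -0.704]
force: [2.4, -1.0, -0.1]
opening: 0.25
t 4.7 p [ 472.5 -297.2  109.8] heading z 99.94 open 0.25 F [ 2.4 -1.  -0.1] q [ 0.23  0.4   0.26  2.   -0.15  0.75  2.33] tilt [ 0.004 -0.001 -1.   ]
shift [0.1043 0.0029 0.2276] turn 89.94 n 6.0
```

View pics/e1.png

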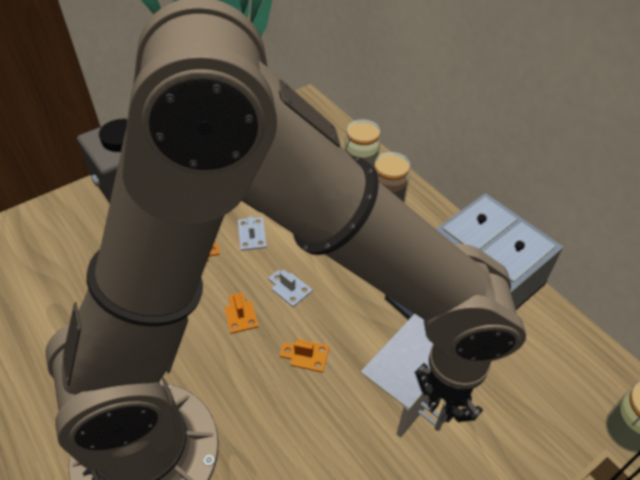

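View pics/e2.png

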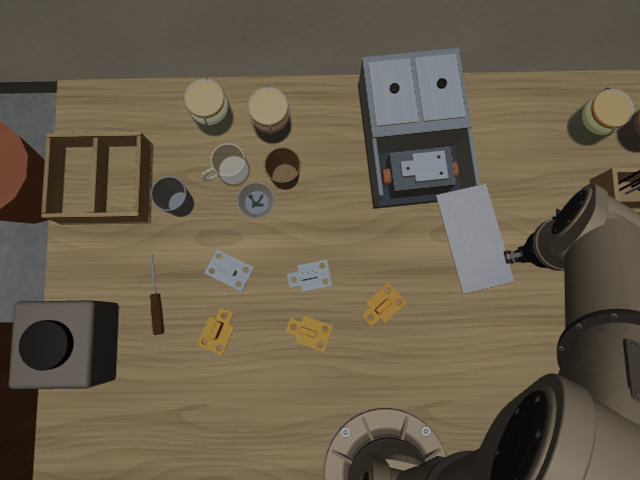

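Door is wide open (top view, leaf edge (485,185)→(513,285), about 1.75 rad) and the seat is visible at (425,168). I'm releasing the handle and lifting.

```bash
python3 -m creep '[[0,0,0,0,0.4],[0,0,0,0,0.4],[0,-0.05,0,0,0.4],[0,-0.1,0,0,0.4],[0,-0.15,0,0,0.4],[0,-0.15,0,0,0.4]]'; python3 go.py 440 169 250 10
python3 - <<'E'
from h import *
import pickle
f=grab_frame("top");g=grab_frame("side")
pickle.dump((f,g),open("f1.pkl","wb"))
crop(f,355,125,130,100,6,"pics/s1.png");cv2.imwrite("pics/s3.png",g["frame"])
W=px2w(f,[(485,185),(513,285)],143);d=W[1]-W[0];print(np.linalg.norm(d),"theta",np.arctan2(-d[0],d[1])-0.085)
E
```

```text
time: 5.4
ee_pos: [473.2, -295.6, 265.9]
eef_rot: [0.706, 0.063, -0.055, -0.703]
force: [0.4, 0.3, -0.9]
opening: 0.399
t 5.4 p [ 473.2 -295.6  265.9] heading z 99.64 open 0.399 F [ 0.4  0.3 -0.9] q [ 0.18  0.21  0.31  1.87 -0.08  1.07  2.26] tilt [ 0.011 -0.002 -1.   ]
shift [0.0449 0.0145 0.4637] turn 89.64 n 10.0
220.9870718138786 theta 1.6905204282869992
```

View pics/s1.png

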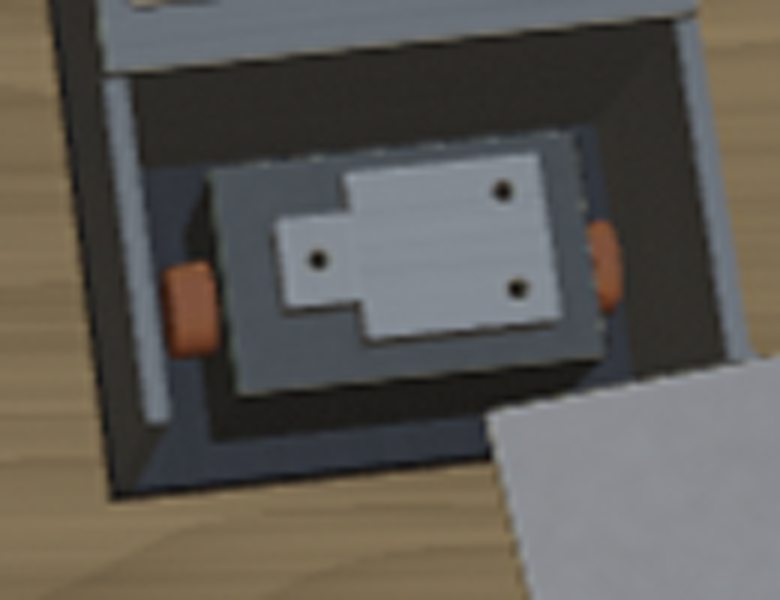

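View pics/s3.png

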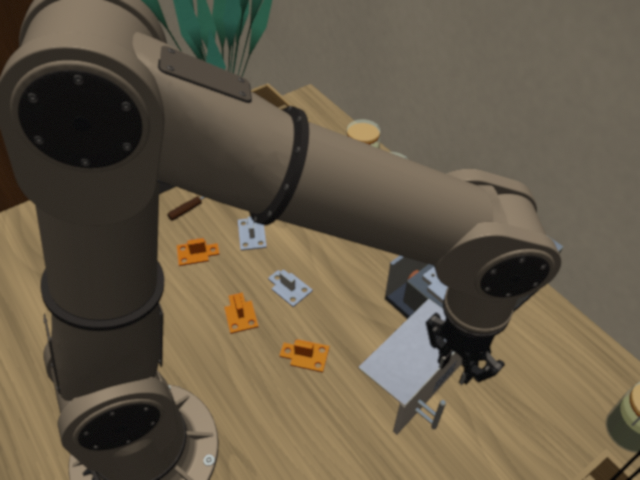

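```bash
cat >> fit.py <<'E'
print("---seat")
f1,g1=pickle.load(open("f1.pkl","rb"))
st=full([(503,190),(517,289),(318,260)],355,125,6)
# oriented: pair +y hole, -y hole: with x toward world +y, seat +y is world -x => near (bottom) hole is hole0
Ps=[[-36,19,115],[-36,-19,115],[36,0,115]]
st=st[[1,0,2]]
W=px2w(f1,st,115);print(W.round(1),np.linalg.norm(W[0]-W[1]),np.linalg.norm((W[0]+W[1])/2-W[2]))
r=least_squares(lambda p:(w2px(f1,T(p,Ps))-st).ravel(),[670,-95,1.66]);print("seat top",r.x,r.fun.round(2))
for F,u in((f,ht),(g,hs)):
    q=least_squares(lambda p:(w2px(F,T(p,Pc))-u).ravel(),[440,169,1.7]);print("cover each",q.x.round(3),q.fun.round(1))
print("seat from warmer", T(w,[[60,0,115]]))
E
python3 fit.py | sed -n '/seat/,$p'; python3 go.py 440.8 169 255 10.5
```

```text
---seat
[[ 659.8 -130.1  115. ]
 [ 697.9 -126.8  115. ]
 [ 672.2  -56.9  115. ]] 38.24488396300829 71.86719815459968
seat top [675.55644738 -92.68310168   1.66270443] [ 0.07 -0.05 -0.02  0.07 -0.04 -0.02]
cover each [443.071 169.412   1.754] [-0.2 -0.1  0.   0.1  0.1  0. ]
cover each [438.164 168.045   1.757] [ 0.   0.3  0.1 -0.1 -0.1 -0.2]
seat from warmer [[672.40187508 -93.12432054 115.        ]]
t 5.5 p [ 471.4 -294.3  260.6] heading z 99.69 open 0.401 F [-0.3 -0.1 -1.6] q [ 0.18  0.21  0.31  1.87 -0.08  1.06  2.26] tilt [ 0.005  0.    -1.   ]
shift [0.0478 0.0056 0.4618] turn 89.19 n 10.0
```

```bash
python3 -m creep '[[0.005,0,0.05,8.5,0.6],[0.01,0,0.1,17,0.6],[0.015,0,0.15,25.5,0.6],[0.02,0,0.2,34,0.6],[0.025,0,0.25,42.5,0.6],[0.03,0,0.29,51,0.6],[0.034,0,0.33,59.5,0.6],[0.039,0,0.37,68,0.6],[0.043,0,0.42,76.5,0.6],[0.048,0.005,0.462,85,0.6],[0.048,0.006,0.462,89,0.6],[0.048,0.006,0.462,89,0.6]]';python3 go.py 440.8 169 110 10.5
python3 - <<'E'
from h import *
f=grab_frame("top");g=grab_frame("side");cv2.imwrite("pics/k1.png",f["frame"]);cv2.imwrite("pics/k2.png",g["frame"])
W=px2w(f,[(485,185),(513,285)],143)
E
```

```text
time: 6.7
ee_pos: [439.3, 172.5, 253.1]
eef_rot: [-0.559, 0.431, -0.433, 0.56]
force: [1.0, -0.2, 0.8]
opening: 0.603
t 6.7 p [439.3 172.5 253.1] heading z 14.71 open 0.603 F [ 1.  -0.2  0.8] q [-0.48  0.08 -0.03  2.03  0.    1.03 -0.26] tilt [ 0.003  0.    -1.   ]
shift [0.0037 0.1431 0.0002] turn 4.21 n 3.0
```

View pics/k1.png

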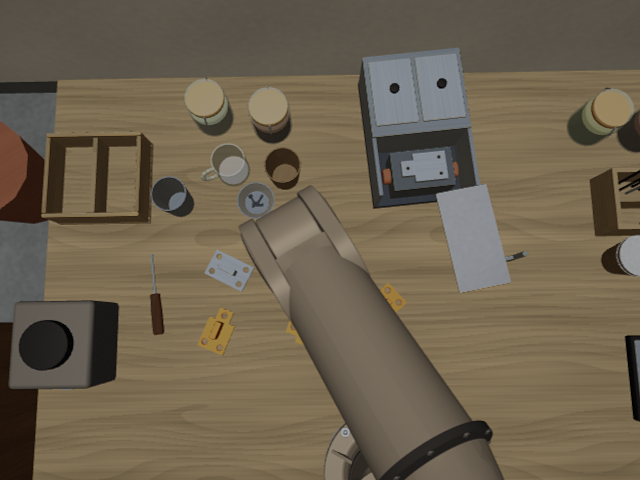

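View pics/k2.png

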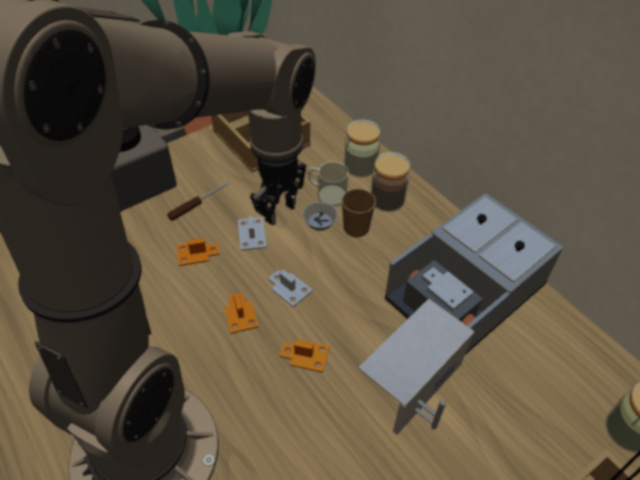

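```bash
python3 -m creep '[[0.004,0.05,0,4.2,0.6],[0.004,0.1,0,4.2,0.6],[0.004,0.15,0,4.2,0.6],[0.004,0.185,0,4.2,0.6],[0.004,0.185,0,4.2,0.6]]';python3 go.py 440.8 169 23 10.5
python3 - <<'E'
from h import *
from scipy.spatial.transform import Rotation as Ro
g=grab_frame("side");s=telemetry.get_state();p=np.array(s["ee_pos"]);Rt=Ro.from_quat(s["eef_rot"]).as_matrix()
im=cv2.resize(g["frame"][220:320,230:330],None,fx=6,fy=6,interpolation=cv2.INTER_CUBIC)
for o in [(0,11,0),(11,11,-25),(-11,11,-25),(11,11,25),(0,14,0),(20,14,0),(-20,14,0)]:
    q=(w2px(g,p+Rt@np.array(o))[0]-[230,220]+.5)*6
    cv2.circle(im,tuple(int(v) for v in q),3,(0,0,255),-1)
cv2.imwrite("pics/k3.png",im)
E
```

```text
time: 7.3
ee_pos: [437.5, 165.9, 63.6]
eef_rot: [0.547, -0.452, 0.451, -0.542]
force: [-0.4, -0.3, 0.4]
opening: 0.597
t 7.3 p [437.5 165.9  63.6] heading z 10.61 open 0.597 F [-0.4 -0.3  0.4] q [-0.48  0.36 -0.03  2.2   0.02  0.59 -0.33] tilt [-0.006 -0.005 -1.   ]
shift [-0.0026  0.0406  0.0041] turn 0.11 n 1.0
```

View pics/k3.png

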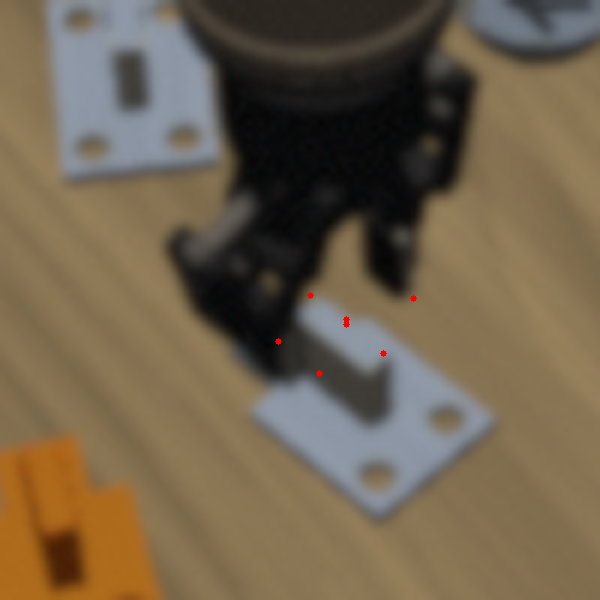

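The jaws straddle the T cover's rib (rib centred near crop (346,325), matching the projected points), so I'm descending and gripping.

```bash
python3 -m creep '[[-0.003,0.02,0.004,0,0.6],[-0.003,0.04,0.004,0,0.6],[-0.003,0.04,0.004,0,0.6]]';python3 go.py 440.8 169 23 10.5; python3 -m creep '[[0,0,0,0,0],[0,0,0,0,0],[0,0,0,0,0],[0,0,0,0,0],[0,0,0,0,0],[0,0,0,0,0]]';python3 go.py 440.8 169 23 10.5
```

```text
time: 7.65
ee_pos: [442.2, 169.9, 26.5]
eef_rot: [0.546, -0.452, 0.451, -0.542]
force: [0.2, -0.7, -0.1]
opening: 0.598
t 7.65 p [442.2 169.9  26.5] heading z 10.62 open 0.598 F [ 0.2 -0.7 -0.1] q [-0.48  0.43 -0.03  2.2   0.03  0.51 -0.34] tilt [-0.003 -0.004 -1.   ]
shift [ 0.0007  0.0035 -0.0016] turn 0.12 n 1.0
time: 8.25
ee_pos: [443.0, 170.2, 28.2]
eef_rot: [0.545, -0.451, 0.452, -0.543]
force: [-3.0, -1.4, 18.0]
opening: 0.158
t 8.25 p [443.  170.2  28.2] heading z 10.61 open 0.158 F [-3.  -1.4 18. ] q [-0.48  0.43 -0.03  2.2   0.03  0.51 -0.34] tilt [-0.002 -0.003 -1.   ]
shift [ 0.0007  0.0052 -0.0024] turn 0.11 n 1.0
```

```bash
python3 -m creep '[[0,-0.01,0,0,0],[0,-0.03,0,0,0],[0,-0.06,0,0,0],[0,-0.1,0,0,0],[0,-0.14,0,0,0],[0,-0.18,0,0,0],[0,-0.2,0,0,0],[0,-0.2,0,0,0]]';python3 go.py 674.5 -91.9 228 5.4
python3 - <<'E'
from h import *
g=grab_frame("side");crop(g,200,100,200,200,3,"pics/l1.png")
E
```

```text
time: 9.05
ee_pos: [444.4, 171.3, 232.1]
eef_rot: [-0.543, 0.451, -0.453, 0.545]
force: [0.7, -0.6, -2.1]
opening: 0.155
t 9.05 p [444.4 171.3 232.1] heading z 10.6 open 0.155 F [ 0.7 -0.6 -2.1] q [-0.48  0.11 -0.03  2.05  0.01  0.98 -0.32] tilt [ 0.004  0.    -1.   ]
shift [0.301  0.005  0.1777] turn 5.2 n 7.0
```

View pics/l1.png

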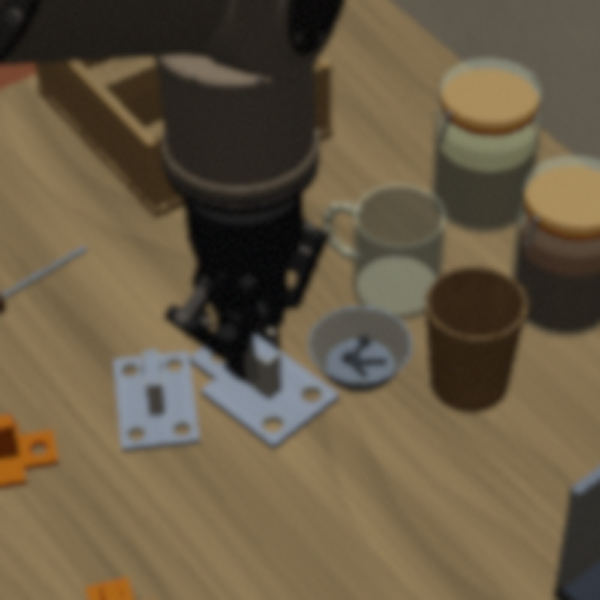

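Cover is held and level. Moving over the seat.

```bash
python3 -m creep '[[0.04,0,0.024,1,0],[0.08,0,0.047,2,0],[0.12,0,0.071,3,0],[0.16,0,0.095,4,0],[0.2,0,0.118,5,0],[0.24,0,0.142,5.2,0],[0.27,0,0.16,5.2,0],[0.29,0,0.171,5.2,0],[0.301,0,0.178,5.2,0],[0.301,0,0.178,5.2,0],[0.301,0,0.178,5.2,0]]';python3 go.py 674.5 -91.9 170 5.4
python3 - <<'E'
from h import *
f=grab_frame("top");g=grab_frame("side");cv2.imwrite("pics/m1.png",f["frame"]);crop(g,360,180,200,180,4,"pics/m2.png")
E
```

```text
time: 10.2
ee_pos: [673.3, -91.2, 229.9]
eef_rot: [0.523, -0.476, 0.476, -0.523]
force: [0.7, 0.9, -2.6]
opening: 0.153
t 10.2 p [673.3 -91.2 229.9] heading z 5.44 open 0.153 F [ 0.7  0.9 -2.6] q [-0.09  0.45  0.17  1.61 -0.08  1.09  0.2 ] tilt [-0.    -0.001 -1.   ]
shift [0.0008 0.0599 0.0011] turn 0.04 n 2.0
```

View pics/m1.png

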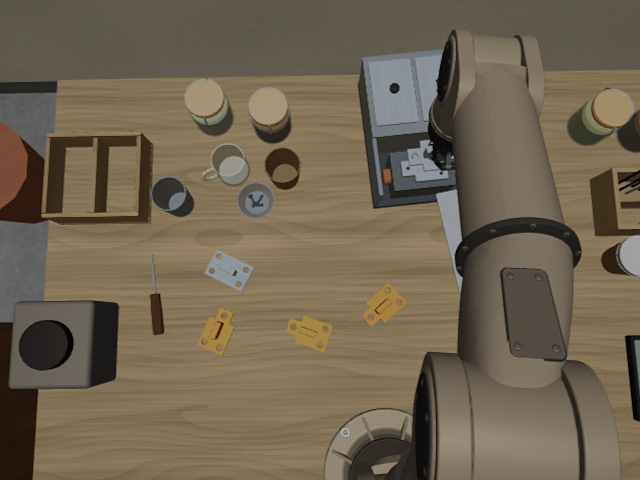

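View pics/m2.png

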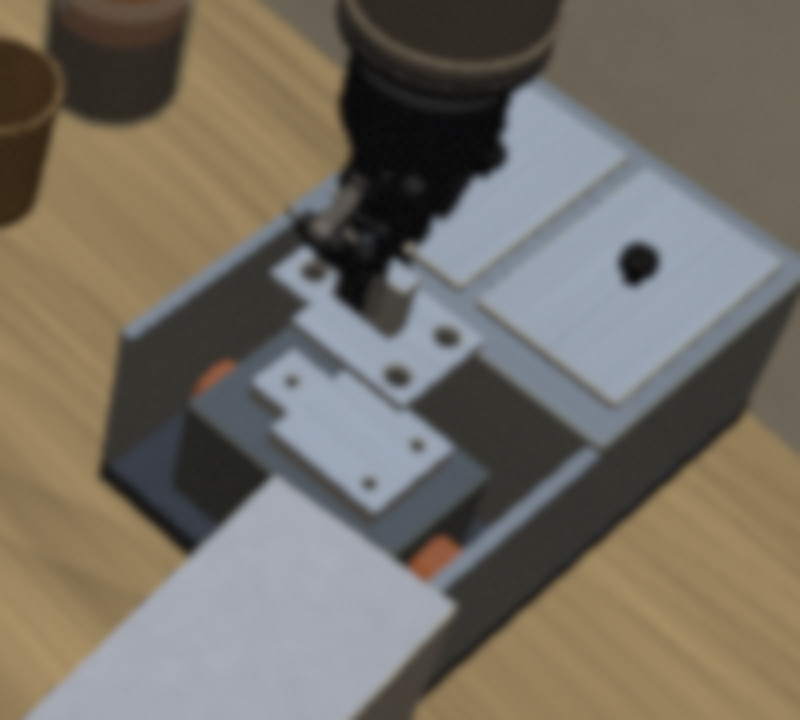

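```bash
cat > al.py <<'E'
from h import *
from scipy.optimize import least_squares
def full(pts,x0,y0,s): return (np.array(pts,float)+.5)/s-.5+[x0,y0]
def T(p,P):
    c,s=np.cos(p[2]),np.sin(p[2]);P=np.array(P,float)
    return np.c_[p[0]+c*P[:,0]-s*P[:,1],p[1]+s*P[:,0]+c*P[:,1],P[:,2]]
H=[[-36,19],[-36,-19],[36,0]]
def fit(F,u,z):
    r=least_squares(lambda p:(w2px(F,T(p,np.c_[H,[z]*3]))-u).ravel(),[670,-95,1.66]);return r.x,r.fun.round(2)
E
python3 - <<'E'
from al import *
g=grab_frame("side")
s,e=fit(g,full([(370,484),(417,446),(291,381)],360,180,4),115);print("seat side",s,e)
for z in (200,204,208,212):
    c,e=fit(g,full([(397,376),(446,336),(314,271)],360,180,4),z);print(z,c,e,c-s)
E
```

```text
seat side [670.44580138 -94.56654982   1.66128512] [-0.12 -0.01  0.02 -0.14  0.1   0.15]
200 [673.71303966 -88.99627939   1.66060327] [-0.07 -0.19  0.08  0.07 -0.01  0.13] [ 3.26723828e+00  5.57027043e+00 -6.81849614e-04]
204 [670.89194451 -90.88123235   1.65985273] [-0.07 -0.14  0.14  0.08 -0.07  0.06] [ 4.46143128e-01  3.68531747e+00 -1.43239784e-03]
208 [668.07097486 -92.76612348   1.65909488] [-0.07 -0.1   0.2   0.1  -0.14 -0.01] [-2.37482653e+00  1.80042634e+00 -2.19023980e-03]
212 [665.25013236 -94.65095217   1.65832966] [-0.07 -0.05  0.27  0.11 -0.2  -0.08] [-5.19566902e+00 -8.44023482e-02 -2.95546952e-03]
```

```bash
python3 -m creep '[[0,0.02,0.001,0,0],[0,0.04,0.001,0,0],[0,0.055,0.001,0,0],[0,0.055,0.001,0,0],[0,0.055,0.001,0,0],[0,0.055,0.001,0,0]]';python3 go.py 674.5 -91.9 158 5.4
python3 - <<'E'
from h import *
g=grab_frame("side");crop(g,390,220,110,90,7,"pics/n2.png")
f=grab_frame("top");crop(f,360,120,110,90,7,"pics/n1.png")
E
```

```text
time: 10.95
ee_pos: [675.2, -90.8, 176.9]
eef_rot: [-0.523, 0.475, -0.476, 0.524]
force: [-0.6, -0.1, -1.5]
opening: 0.154
t 10.95 p [675.2 -90.8 176.9] heading z 5.5 open 0.154 F [-0.6 -0.1 -1.5] q [-0.08  0.5   0.16  1.66 -0.09  0.99  0.21] tilt [ 0.003 -0.001 -1.   ]
shift [ 0.001   0.0189 -0.0008] turn 0.1 n 1.0
```

View pics/n2.png

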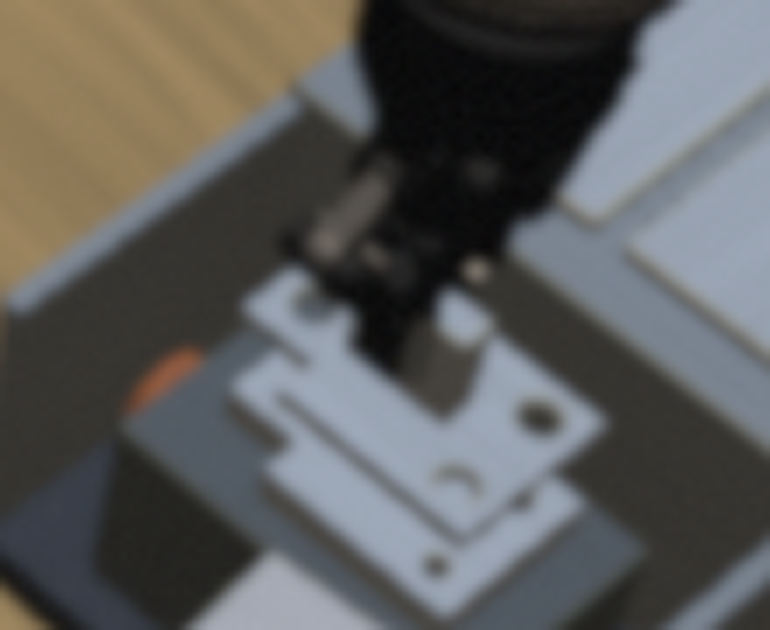

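View pics/n1.png

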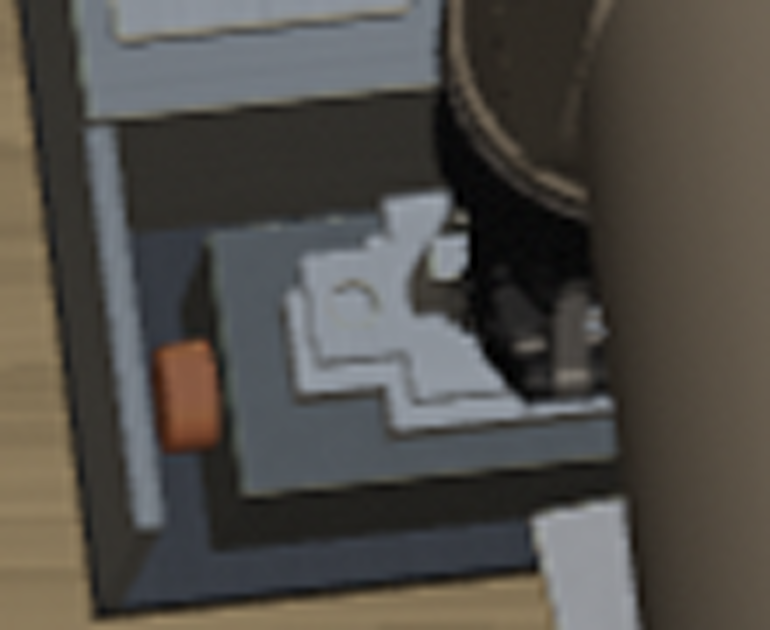

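```bash
cat > rel.py <<'E'
from al import *
ST=np.array([675.556,-92.683,1.6627]);SS=np.array([670.446,-94.567,1.6613])
def rel(f,g,us,Lt,ut):
    # us: side holes 0,1,2 (nan ok); Lt local pts, ut top pixels, all on top face
    def res(p):
        a=w2px(g,T([SS[0]+p[0],SS[1]+p[1],SS[2]+p[3]],np.c_[H,[121+p[2]]*3]))-us
        b=w2px(f,T([ST[0]+p[0],ST[1]+p[1],ST[2]+p[3]],np.c_[Lt,[121+p[2]]*len(Lt)]))-ut
        r=np.r_[a.ravel(),b.ravel()];return r[~np.isnan(r)]
    r=least_squares(res,[0,0,30,0]);return r.x.round(3),r.fun.round(2)
E
python3 - <<'E'
from rel import *
f=grab_frame("top");g=grab_frame("side")
us=full([(457,482),(540,416),(314,305)],390,220,7)
print(rel(f,g,us,[[36,0],[50,-17],[50,17]],full([(353,305),(302,253),(318,358)],360,120,7)))
print(rel(f,g,us,[[36,0]],full([(353,305)],360,120,7)))
E
```

```text
(array([-1.12 ,  1.379, 35.707,  0.   ]), array([-0.09,  0.25,  0.2 , -0.04,  0.23, -0.29,  0.15, -0.32, -0.07,
        0.21, -0.27,  0.41]))
(array([-1.167e+00,  1.684e+00,  3.517e+01,  1.200e-02]), array([-0.04,  0.27,  0.08, -0.15, -0.07, -0.11, -0.  , -0.03]))
```

```bash
python3 -m creep '[[0.001,0.01,0.001,0,0],[0.0015,0.02,0.001,0,0],[0.0015,0.02,0.001,0,0],[0.0015,0.02,0.001,0,0],[0.0015,0.02,0.001,0,0],[0.0015,0.02,0.001,0,0]]';python3 go.py 674.5 -91.9 158 5.4
python3 - <<'E'
from h import *
g=grab_frame("side");crop(g,390,220,110,90,7,"pics/o2.png")
f=grab_frame("top");crop(f,360,120,110,90,7,"pics/o1.png")
E
```

```text
time: 11.75
ee_pos: [676.3, -92.3, 156.7]
eef_rot: [-0.523, 0.475, -0.476, 0.524]
force: [0.0, -0.1, -0.8]
opening: 0.152
t 11.75 p [676.3 -92.3 156.7] heading z 5.49 open 0.152 F [ 0.  -0.1 -0.8] q [-0.07  0.52  0.16  1.67 -0.1   0.96  0.22] tilt [ 0.003 -0.001 -1.   ]
shift [-0.0006 -0.0013 -0.0017] turn 0.09 n 1.0
```

View pics/o2.png

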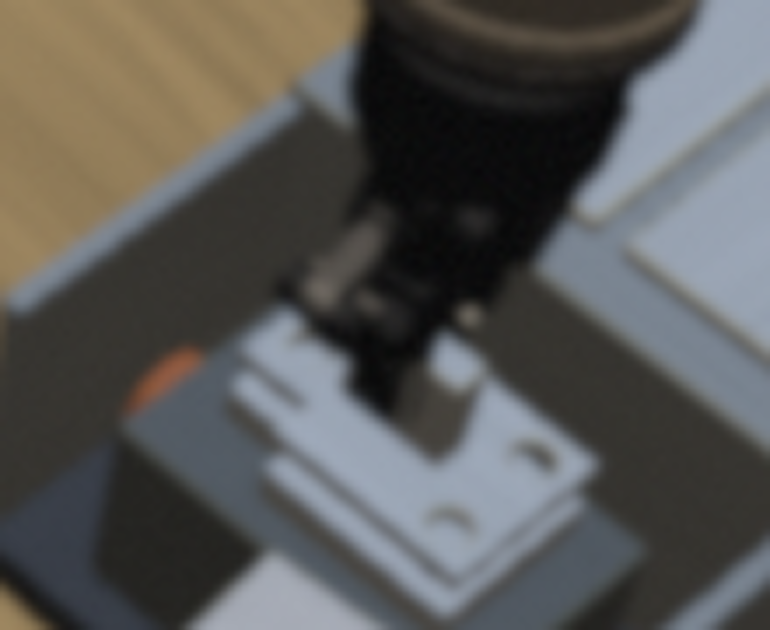

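View pics/o1.png

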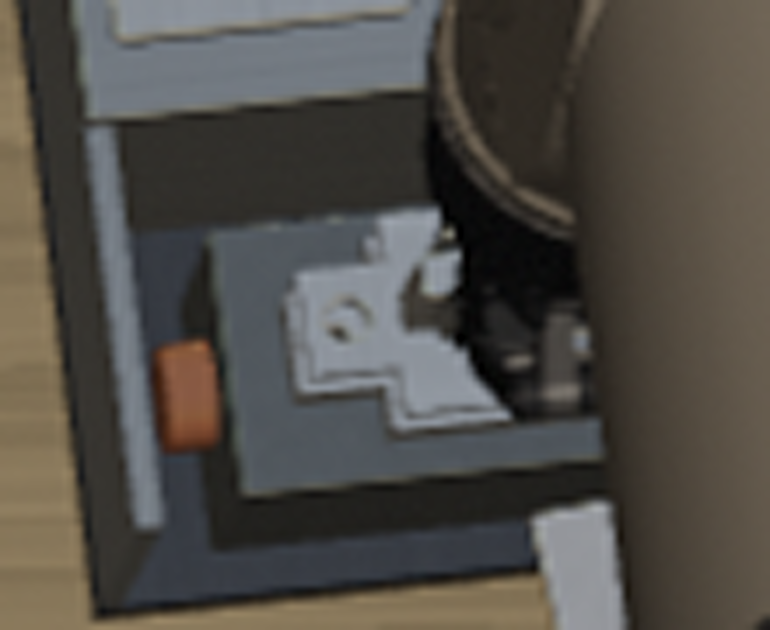

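```bash
python3 - <<'E'
from rel import *
f=grab_frame("top");g=grab_frame("side")
us=full([(452,520),(535,455),(np.nan,np.nan)],390,220,7)
L=[[36,0],[50,-17],[50,17]];ut=full([(347,319),(293,274),(307,380)],360,120,7)
print(rel(f,g,us,L,ut)); print(rel(f,g,us,L[:1],ut[:1]))
# corners in side
W=w2px(g,T(SS,[[-50,32,115],[-50,-32,115],[50,17,115]]));print("seat corners pred",((W-[390,220]+.5)*7-.5).round())
for dz in (12,15,18):
    W=w2px(g,T(SS,[[-50,32,121+dz],[-50,-32,121+dz],[50,17,121+dz],[-36,19,121+dz],[-36,-19,121+dz]]));print(dz,((W-[390,220]+.5)*7-.5).round().tolist())
E
```

```text
(array([ 0.181,  0.703, 15.831,  0.022]), array([-0.03,  0.34, -0.19, -0.29, -0.21,  0.14, -0.02, -0.06,  0.36,
       -0.29]))
(array([1.4000e-02, 2.6100e-01, 1.6854e+01, 1.1000e-02]), array([-0.05,  0.27, -0.04, -0.24,  0.04, -0.1 ]))
seat corners pred [[444. 621.]
 [584. 506.]
 [229. 389.]]
12 [[455.0, 586.0], [596.0, 471.0], [238.0, 353.0], [448.0, 532.0], [532.0, 465.0]]
15 [[457.0, 580.0], [598.0, 465.0], [239.0, 347.0], [450.0, 526.0], [534.0, 459.0]]
18 [[459.0, 574.0], [600.0, 459.0], [240.0, 341.0], [452.0, 521.0], [536.0, 453.0]]
```

Measured offsets from the seat: under 1 mm horizontally, yaw about 0.02 rad, height about 16 mm. I'll check that it's at rest and take a final look at the scene before handing in.

```bash
python3 - <<'E'
from h import *
f=grab_frame("top");g=grab_frame("side");cv2.imwrite("pics/z1.png",np.hstack([cv2.resize(f["frame"],(400,300)),cv2.resize(g["frame"],(400,300))]))
s=telemetry.get_state();print(s["time"],s["ee_pos"],np.abs(s["qvel"]).max(),s["force"],s["opening"])
E
```

```text
12.05 [676.13502274 -92.25994641 156.56234508] 0.002608052517403453 [-1.07650415  0.57268901 -1.97521411] 0.14907128459975452
```

View pics/z1.png

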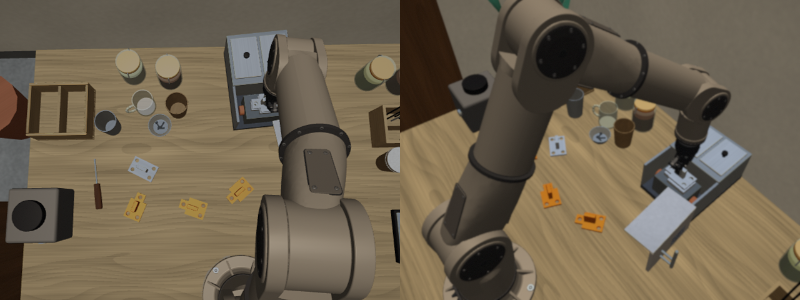

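The door is open at right in the side half (near (660,225)), the cover sits over the seat, and everything else looks unmoved.

```bash
python3 -c "
from plant import order; print(order.job_done())"
```

```text
the job is handed in; nothing more can be done
None
```

I swung the warmer door open by its bar handle and released it. I then picked up the three-holed T cover by its rib and handed the job in at about 12 s with the cover held over the pump pad. `order.job_done()` gave no verdict.

Last checks:
- **Door:** about 1.69 rad, measured from the leaf edge in the top image just after I let go. The last side picture still shows it wide open.
- **Cover position:** less than 1 mm off the pad horizontally, turned by 0.01 to 0.02 rad, and about 16 mm above it. This uses both cameras, each compared with its own view of the pad.
- **Level and still:** tool tilt was about 0.003 rad and joint speeds were below 0.003 rad/s. The outside force was about 2 N.
- **Grip:** the opening was 0.15, about 13 mm, on the 14 mm rib. The fingers sit a few millimetres off the rib's middle, towards the tongue.
- **Other objects:** they look unmoved in the pictures. I judged this by eye and did not measure it, and in the last top view the arm hides part of the counter.

Two things disagreed or were limited:
- **Cameras:** the two views differed by about 5 mm in absolute position, so I aligned the cover by its offset from the pad.
- **Single hole:** in the final side view the fingers partly hid it, so it was checked in the top view only. The pair was checked in the side view only.

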